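Brace the bath-pearl jar and unscrew its cap

ROBOT

A 6-joint arm with a two-finger parallel gripper is mounted at the origin on the work surface. World frame = base frame: x ahead of the robot, y to its left, z up, the work surface at z = 0. Lengths are in m, angles in degrees, forces in N, time in s.
With the tool pointing down it reaches from about 0.35 to 0.875 m from the base axis. Payload 4.2 kg.
Tool frame: the origin (TCP) lies on the front face of the gripper's body, between the roots of the fingers; the fingertips stand 70 mm ahead of it and the grasp point (between the pads) lies 51 mm ahead of it; x points along the fingers, y is the direction in which the jaws open and shut, and the axes are right-handed (so a half turn about x gives the same grasp; the last joint's range is limited). The gripper opens to 87 mm and grips with 3 to 60 N. Pads are 19 mm wide; open, the fingers measure 117 mm over their backs; the gripper's body (75 mm by 190 mm) begins 51 mm behind the grasp point.
Start: joints at [86.322, 22.042, 0.453, 0, -68.411, -14.817], TCP at [0.198, 0.593, 0.292] pointing down, gripper open.
Joint ranges: [-179.83, 179.83], [-69.29, 118.12], [-61.27, 80.66], [-181.25, 117.63], [-171.15, -9.14], [-177.46, 177.46]. Speed limits (degrees/s): [159.86, 159.86, 180, 180, 180, 180].

INTERFACE

Orientations are given as a 3x3 rotation matrix whose columns are the frame's x, y, z axes.
In Python, from station import r, viewer, spotter gives the robot as it stands.
- The arm moves only by the tool move_arm, never from a script. Its argument "series" is a list that holds one entry, the list of rows, each a list of 7 numbers: the turn, a rotation vector about the world's x, y, z scaled (see below), then the shift along the world's x, y, z scaled (see below), then the opening, from 0 (shut) to 1 (fully open). A call has 1 to 20 rows; each row shifts and turns the pose as measured when the row begins; what a row does not reach is not made up. The controller multiplies each number of a shift by 60 mm and each number of a turn by 8 degrees. A row lasts 1/8 s, in which the tool goes at most 62.5 mm and 10.7 degrees, less where a joint would pass 70% of its speed; a pose out of reach is approached as far as the arm can. A call with a number of a shift or a turn outside -1 to 1 is refused whole. A call with a gripper value outside its range is refused whole. The fingers move at their own pace and stop on an object; the grip force is fixed at half the most. Time passes only in rows, so rows that do not move let the fingers close. It gives the time, the measured TCP pose, the force and the opening at its end, in the units of the state.
- r.sense(): the state, without advancing time (a new reading comes with each control period).
- viewer.capture(name): name is "scene" or "top" or "wrist"; returns (picture, depth): 420x560x3 uint8, red, green, blue; 420x560 float32, m along the optical axis (not along the pixel's ray), 0 where there is no reading.
- viewer.camera_params(name): a dict with "mtx" (3x3 intrinsics, pixels), "pose" (4x4, takes a point from camera to world coordinates). Camera axes: x right, y down, z forward; pixel columns grow to the right and rows downward; lengths in m; the calibration is good to about 2 mm. A picture is of the moment at which its call begins: read the wrist's pose just before it. camera_params takes no time and is no camera call; for the wrist camera it gives the pose at the moment of the call.
- r.finish_job(): hands the job in, once; it reports no verdict.
Trained networks look in the newest picture that a camera, given by its name, has taken for a name from the list of things; names that differ only in an ending like _2 or _b are one class to them, and where a whole thing is asked for, a point or a joint stands for the part that bears it (a point fixed in the world has none). Each returns a list of dicts, best first, with "conf" (0 to 1); they miss things now and then, are a little off and sometimes report something else, mostly with a low value. They report only what shows in the picture. A call takes as long as a camera call. They do not tell look-alikes from the thing itself.
- spotter.find_in(camera, name): "centre" ([column, row] in pixels, amid what is visible of it).
- spotter.trace(camera, name): "mask" (420x560 bool, what is visible of it) and "centre" ([column, row] in pixels, amid what is visible of it).
The state is a dict: "time_s": time; "joints": joint angles; "joint_velocities": joint speeds; "effort": joint torques, N m; "tcp_pos": TCP position; "ee_rot": TCP orientation; "wrist_force": force on the tool from outside, world axes, zero at the start; "moment": the same for the moment, N m; "gripper_width": opening from 0.0 (shut) to 1.0 (fully open).
Only numpy, scipy, OpenCV 4.12 (cv2) and the standard library are available. Lean on these libraries where they do the work, as an engineer would, in place of code of your own. Each camera call takes 0.05 s, during which the arm holds its last target.

TASK

Swap the glass jar and the green tumbler: stand the jar, cap on, fully down in the square blue brace so that it cannot turn, and stand the tumbler upright on the round grey mat. Then loosen the jar's tight cap anticlockwise (seen from above), about a sixth of a turn, stopping as soon as its lugs are free and before they run under the next ones, and lift it straight up. Finish still holding the cap level over the jar, its lower edge a finger's breadth or two (1 to 4 cm) clear above the mouth, with the jar still seated in the brace; do not tip the jar or disturb the pill tray, nail brush, suction hook or mirror.

Things in the scene. Friction and masses are not known exactly. Their poses are not given: they have to be found in the camera images.
- jar_center (a point): Clear glass jar, loose, about 0.4 kg with cap. Square foot 60 x 60 mm, 16 mm high; round body 52 mm in diameter from 16 to 66 mm up; neck 38 mm in diameter, mouth at 90 mm; 94 mm tall with the cap on. This point is on its axis, 47 mm above its underside; z up, x and y parallel to the foot's sides. Starts on the mat. Best carried by its cap, which holds.
- cap_center (a point): Blue plastic twist cap, loose, 60 mm in diameter, 25 mm high, a white line on top; this point is its centre, half-way up, 34.5 mm above jar_center when on the jar (lower edge 69 mm above the jar's underside). Three inner tabs hook under three lugs on the neck: it cannot be lifted until turned. Starts fully on and tight.
- thread (a joint): Angle of the cap on the jar's thread, rad: 0 = tight (start), grows anticlockwise seen from above. Needs about 0.35 N m all the way (an unbraced jar spins along). Tabs are free of the lugs from 0.6 to 1.5, best near 1.05; no stop there. Past 1.42 is too far: they run under the next lugs. The cap has up to 0.06 of play against it. Keeps its value once the cap is off.
- tumbler_center (a point): Green plastic rinse tumbler, loose, 0.11 kg, straight round cup, 54 mm outer diameter, 85 mm high, open at the top, wall 3 mm; this point is on its axis half-way up (42.5 mm above its underside). It starts standing in the brace.
- pocket (a point): Square blue brace fixed to the ledge: a square pocket 68 x 68 mm with its flat floor 6 mm above the ledge, straight walls up to 20 mm, then a flared lead-in mouth, 80 mm wide inside and about 90 mm outside, up to 30 mm above the ledge. This point is the centre of the pocket's floor; z up, x and y parallel to its sides. The jar's foot fits in any quarter turn with 4 mm play a side.
- mat: Round grey mat fixed to the ledge, 100 mm in diameter, 4 mm thick; origin at the centre of its underside, on the ledge (z = 0). The ledge between mat and brace, and from there towards the robot, is flat and free for setting a thing down.
- pill_tray: White plastic pill tray with seven compartments, loose, 60 x 140 x 22 mm, long along its y; origin at the centre of its underside. Leave alone.
- nail_brush: Orange nail brush, loose, 90 mm long (its x), 40 mm wide, 48 mm high; origin at the centre of its underside. Leave alone.
- suction_hook: Chrome suction hook stuck to the ledge, cup 60 mm in diameter, hook up to 64 mm high, pointing to its -x; origin under its cup. Leave alone.
- mirror_center (a point): Centre of a small round mirror, 110 mm in diameter, on a swinging stainless arm that stands on a post 130 mm high at the far left; 125 mm above the ledge. Leave alone.
Mind the look-alikes: they are no part of the job. Of the things shaped like the part that bears cap_center, the blue one is meant.

How it is judged:
By the outcome, as a careful person would: the job done as asked, in the order asked, and still so for the second after the job is handed in, while the arm keeps its last pose, push and grip.
It also fails if it takes over 72 s, if anything falls off the work surface, if the arm or the gripper's body presses on something with over 40 N, if the wrist force passes 120 N, or if a joint passes its speed limit or range.

## Working session

There is one attempt and no reset: what is moved stays moved. The work goes in short steps, Python scripts to look and compute and a tool call to move; the robot and the scene stay as the last step left them, time stands still between calls to the robot, and variables do not carry over. Pictures are saved under pics/ and viewed, and the job is handed in when it is done.

Besides the shell and the picture viewer there is one more tool, called after "Emit:" as name(argument=value, ...) on one line, values as JSON. move_arm: Moves the arm, as the interface text tells. Its arguments: {"type":"object","properties":{"series":{"type":"array","items":{"type":"array","items":{"type":"array","items":{"type":"number","minimum":-1,"maximum":1}}}}},"required":["series"]}

```bash
ls; mkdir -p pics
python3 - <<'E'
from station import r, viewer, spotter
import cv2,numpy as np
s=r.sense(); print(s)
for n in("scene","top"):
    p,d=viewer.capture(n); cv2.imwrite(f"pics/{n}0.png",p[:,:,::-1]); np.save(f"{n}0.npy",d)
    c=viewer.camera_params(n); print(n,np.round(c["mtx"],1).tolist(),np.round(c["pose"],3).tolist())
    for k in ("cap_center","jar_center","tumbler_center","mat"):
        print(k,[(np.round(q["centre"]).tolist(),round(q["conf"],2)) for q in spotter.find_in(n,k)])
E
```

```text
pics
{'time_s': 0.0, 'joints': array([ 8.63196762e+01,  2.20890123e+01,  3.81546678e-01, -2.81495553e-02,
       -6.84114679e+01, -1.48167330e+01]), 'joint_velocities': array([-0.13463046,  0.02444051,  0.04046743,  0.11063975, -0.02525536,
       -0.00203708]), 'effort': array([-5.48005446e-04, -3.90668964e+01,  1.87402761e+01,  4.21992436e+00,
        1.10252472e-02, -1.90599062e-04]), 'tcp_pos': array([0.19811992, 0.59230026, 0.29119212]), 'ee_rot': array([[-5.89136255e-04, -3.17427192e-01, -9.48282464e-01],
       [-2.04213246e-03, -9.48280269e-01,  3.17427726e-01],
       [-9.99997741e-01,  2.12352658e-03, -8.95620866e-05]]), 'wrist_force': array([-0.1018562 , -0.14788692,  0.26896257]), 'moment': array([ 0.00238522, -0.05191936,  0.00834437]), 'gripper_width': 0.9998133611704412}
scene [[420.7, 0.0, 278.2], [0.0, 420.7, 205.6], [0.0, 0.0, 1.0]] [[0.538, 0.562, -0.628, 1.293], [0.843, -0.367, 0.394, -0.457], [-0.009, -0.742, -0.671, 0.841], [0.0, 0.0, 0.0, 1.0]]
cap_center [([229.0, 207.0], 0.77), ([188.0, 242.0], 0.69), ([283.0, 230.0], 0.63), ([250.0, 256.0], 0.6), ([207.0, 209.0], 0.54), ([234.0, 236.0], 0.25)]
jar_center [([228.0, 225.0], 0.67)]
tumbler_center [([316.0, 192.0], 0.78)]
mat [([235.0, 235.0], 0.81)]
top [[416.0, 0.0, 274.8], [0.0, 416.0, 206.3], [0.0, 0.0, 1.0]] [[-0.001, -0.993, 0.118, 0.456], [-1.0, 0.003, 0.011, -0.016], [-0.011, -0.118, -0.993, 1.176], [0.0, 0.0, 0.0, 1.0]]
cap_center [([280.0, 202.0], 0.89), ([324.0, 188.0], 0.78), ([324.0, 236.0], 0.76), ([363.0, 242.0], 0.66), ([332.0, 274.0], 0.61)]
jar_center []
tumbler_center [([223.0, 211.0], 0.89)]
mat [([317.0, 223.0], 0.89)]
```

View pics/scene0.png

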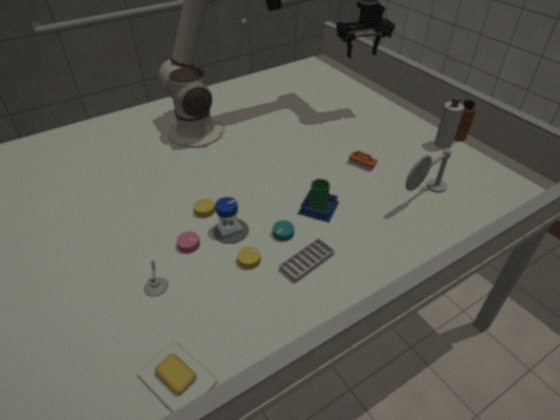

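View pics/top0.png

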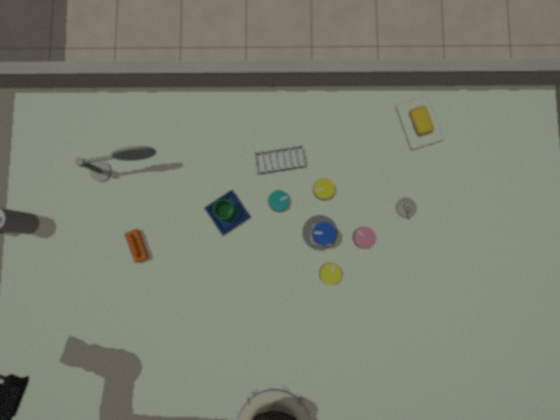

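The blue cap on the jar is at scene (229,207) and top (324,235). The teal lid at top (280,202), the yellow ones at (324,188) and (332,274) and the pink one at (363,238) are loose look-alikes on the ledge. The brace with the green tumbler is at top (225,211). Next I'll confirm this in a crop and compute positions.

```bash
cat > h.py <<'E'
from station import r, viewer, spotter
import cv2,numpy as np
from scipy.spatial.transform import Rotation as R
def ray(cam,uv,z,pose=None):
    c=viewer.camera_params(cam); T=c["pose"] if pose is None else pose
    u=np.linalg.inv(c["mtx"])@np.array([uv[0],uv[1],1.]); d=T[:3,:3]@u; o=T[:3,3]
    return o+d*(z-o[2])/d[2]
def cloud(cam,dep):
    c=viewer.camera_params(cam);T=c["pose"];K=c["mtx"]
    v,u=np.mgrid[0:420,0:560]; P=np.stack([(u-K[0,2])/K[0,0]*dep,(v-K[1,2])/K[1,1]*dep,dep],-1)
    return P@T[:3,:3].T+T[:3,3]
E
python3 - <<'E'
from h import *
a=cv2.imread("pics/top0.png")[130:300,190:400]; cv2.imwrite("pics/top0c.png",cv2.resize(a,None,fx=3.5,fy=3.5,interpolation=cv2.INTER_CUBIC))
d=np.load("top0.npy"); P=cloud("top",d)
print("ledge",P[300,200],"ledge2",P[330,400])
for n,uv,z in(("cap",(324,235),.098),("tumbler",(223,211),.091),("mat",(317,223),.004),("teal",(280,202),.025),("y1",(324,189),.025),("y2",(332,274),.025),("pink",(364,238),.025),("hook",(405,208),.0),("traycorner",(258,172),.02)):
    print(n,np.round(ray("top",uv,z),3),np.round(P[uv[1],uv[0]],3))
E
```

```text
ledge [ 0.33400687  0.2053735  -0.00270122] ledge2 [ 0.25300661 -0.34678271 -0.00249513]
cap [ 0.509 -0.132  0.098] [ 0.509 -0.132  0.095]
tumbler [0.573 0.132 0.091] [0.582 0.143 0.009]
mat [ 0.548 -0.122  0.004] [ 0.548 -0.123  0.   ]
teal [ 0.605 -0.018  0.025] [ 0.605 -0.018  0.025]
y1 [ 0.641 -0.141  0.025] [ 0.641 -0.141  0.024]
y2 [ 0.406 -0.159  0.025] [ 0.406 -0.16   0.021]
pink [ 0.504 -0.249  0.025] [ 0.504 -0.249  0.027]
hook [ 0.59  -0.373  0.   ] [ 0.588 -0.367  0.02 ]
traycorner [0.691 0.044 0.02 ] [0.691 0.044 0.02 ]
```

View pics/top0c.png

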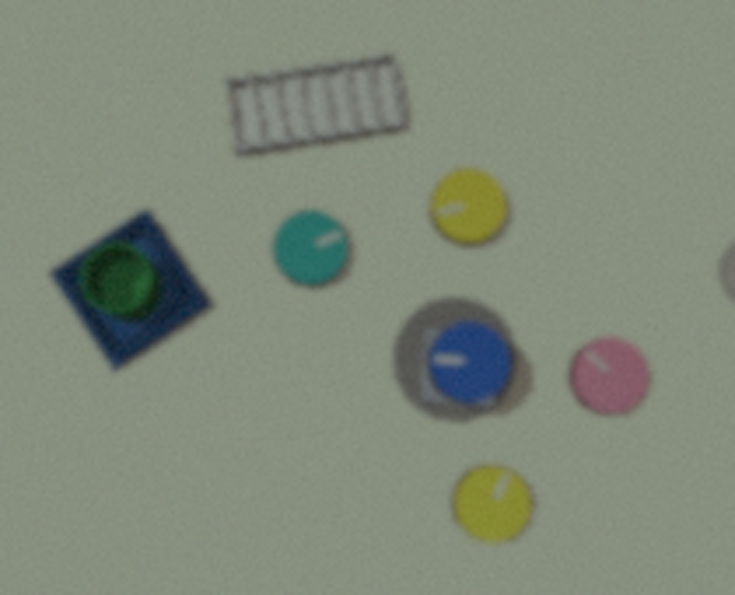

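Confirmed: the blue cap sits on the jar, over the mat at about (0.509,-0.132). The brace and tumbler are at about (0.573,0.132). Next I'll move over the work area for a closer wrist view.

Emit:
move_arm(series=[[[0,0,0,0.42,-0.72,0.12,1],[0,0,0,0.42,-0.72,0.12,1],[0,0,0,0.42,-0.72,0.12,1],[0,0,0,0.42,-0.72,0.12,1],[0,0,0,0.42,-0.72,0.12,1],[0,0,0,0.42,-0.72,0.12,1],[0,0,0,0.42,-0.72,0.12,1],[0,0,0,0.42,-0.72,0.12,1],[0,0,0,0.42,-0.72,0.12,1],[0,0,0,0.42,-0.72,0.12,1],[0,0,0,0.42,-0.72,0.12,1],[0,0,0,0,0,0,1]]])

```text
time_s: 2.0
tcp_pos: [0.4808, 0.1017, 0.3753]
ee_rot: [[0.006, -0.314, -0.949], [0.003, -0.949, 0.314], [-1.0, -0.005, -0.005]]
wrist_force: [-0.2, 0.6, -0.6]
gripper_width: 1.0
```

Run:
```python
from h import *
s=r.sense(); print(s["time_s"],s["tcp_pos"],s["joints"],s["ee_rot"].round(3).tolist())
c=viewer.camera_params("wrist"); print(np.round(c["mtx"],1).tolist(),np.round(c["pose"],3).tolist())
p,d=viewer.capture("wrist"); cv2.imwrite("pics/w1.png",p[:,:,::-1]); np.save("w1.npy",d)
```

```text
2.0 [0.48084152 0.10169359 0.37528206] [ 3.09314408e+01  5.69686589e+00 -9.52653890e+00  3.19915946e-02
 -7.43815965e+01  4.07300919e+01] [[0.006, -0.314, -0.949], [0.003, -0.949, 0.314], [-1.0, -0.005, -0.005]]
[[361.9, 0.0, 278.4], [0.0, 361.9, 214.7], [0.0, 0.0, 1.0]] [[-0.314, -0.921, -0.233, 0.544], [-0.95, 0.303, 0.082, 0.08], [-0.005, 0.247, -0.969, 0.468], [0.0, 0.0, 0.0, 1.0]]
```

View pics/w1.png

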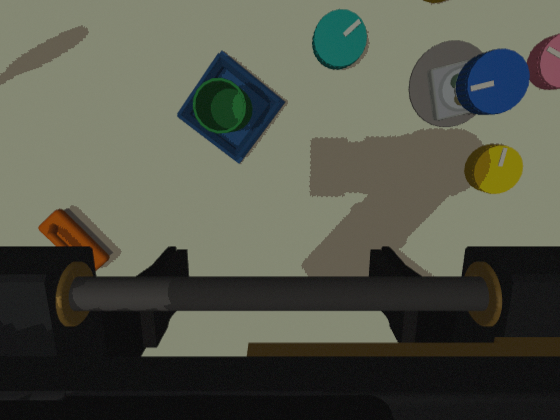

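Run:
```python
from h import *
p=cv2.imread("pics/w1.png"); d=np.load("w1.npy"); P=cloud("wrist",d)
cs=[ray("wrist",u,.030)[:2] for u in((223,52),(286,101),(241,162),(178,115))]
print(np.round(cs,4).tolist(),np.mean(cs,0)); 
for i in range(4):
    e=cs[(i+1)%4]-cs[i]; print(np.linalg.norm(e),np.degrees(np.arctan2(e[1],e[0]))%90)
# depth-based: brace rim points z .022-.034 near
m=(abs(P[...,0]-.57)<.08)&(abs(P[...,1]-.13)<.08)&(P[...,2]>.024)&(P[...,2]<.036)
pts=P[m][:,:2].astype(np.float32); print(len(pts),cv2.minAreaRect(pts))
hsv=cv2.cvtColor(p,cv2.COLOR_BGR2HSV)
m=(abs(P[...,0]-.57)<.08)&(abs(P[...,1]-.13)<.08)&(P[...,2]>.083)&(P[...,2]<.1)
print("tumbler rim",m.sum(),cv2.minEnclosingCircle(P[m][:,:2].astype(np.float32)),np.median(P[m][:,2]))
m=(abs(P[...,0]-.51)<.08)&(abs(P[...,1]+.13)<.08)&(P[...,2]>.092)&(P[...,2]<.105)
print("cap",m.sum(),cv2.minEnclosingCircle(P[m][:,:2].astype(np.float32)),np.median(P[m][:,2]))
for q in((432,68),(440,118),(468,120)): print(np.round(ray("wrist",q,.020),4),P[q[1],q[0]].round(3))
print("mat",ray("wrist",(449,83),.004), "wl",ray("wrist",(472,88),.098),ray("wrist",(493,84),.098))
cv2.imwrite("pics/w1c.png",cv2.resize(p[20:180,400:560],None,fx=3.7,fy=3.7,interpolation=cv2.INTER_CUBIC))
cv2.imwrite("pics/w1d.png",cv2.resize(p[40:180,160:300],None,fx=4,fy=4,interpolation=cv2.INTER_CUBIC))
```

```text
[[0.6364, 0.1188], [0.5645, 0.0679], [0.5146, 0.1409], [0.589, 0.1925]] [0.57612071 0.13003856]
0.08818891238093711 35.28939307420268
0.0884432224119054 34.323282879934396
0.09053265958072433 34.72956596490609
0.08762985206730531 32.783956557639996
1964 ((0.5786411762237549, 0.13481053709983826), (0.08881647884845734, 0.08865287154912949), 34.05686950683594)
tumbler rim 609 ((0.5784059166908264, 0.13470935821533203), 0.027179017663002014) 0.09023506479485832
cap 3329 ((0.5150541067123413, -0.12885326147079468), 0.03080168552696705) 0.09754783889184188
[ 0.5469 -0.1038  0.02  ] [ 0.547 -0.105  0.017]
[ 0.4891 -0.101   0.02  ] [ 0.489 -0.102  0.018]
[ 0.4764 -0.1322  0.02  ] [ 0.473 -0.143 -0.002]
mat [ 0.52396131 -0.12626484  0.004     ] wl [ 0.51658039 -0.10426304  0.098     ] [ 0.51389375 -0.12410249  0.098     ]
```

View pics/w1c.png

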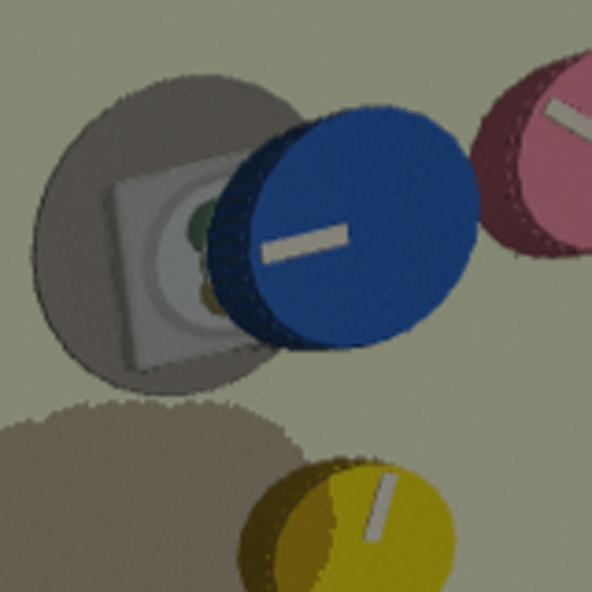

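View pics/w1d.png

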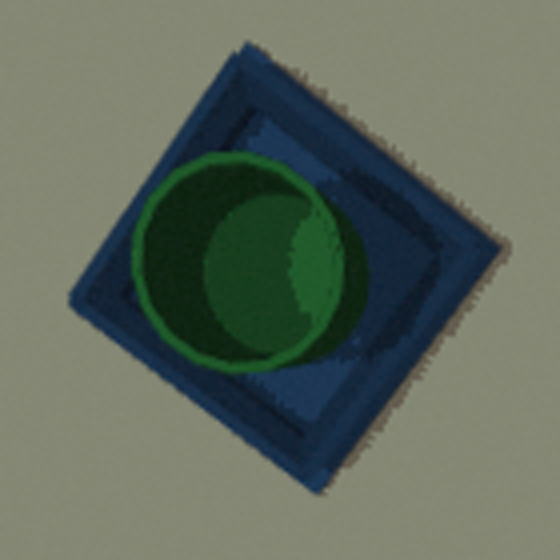

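Run:
```python
from h import *
d=np.load("w1.npy"); P=cloud("wrist",d)
for q in((223,55),(222,52),(222,51),(222,50),(283,101),(286,101),(240,160),(240,162),(180,115),(178,115)): print(q,P[q[1],q[0]].round(4),ray("wrist",q,.03).round(4))
m=(abs(P[...,0]-.57)<.08)&(abs(P[...,1]-.13)<.08)&(P[...,2]>.024)&(P[...,2]<.036)
v,u=np.nonzero(m); print(u.min(),u.max(),v.min(),v.max()); print(np.median(P[200:240,200:360][...,2]))
pts=P[m]
b=cv2.boxPoints(cv2.minAreaRect(pts[:,:2].astype(np.float32)));print(b)
# top
d=np.load("top0.npy"); P=cloud("top",d)
cs=[ray("top",np.array(q)/3.5+[190,130],.03)[:2] for q in((149,211),(212,303),(117,368),(53,272))]
print(np.round(cs,4).tolist(),np.mean(cs,0)); print(ray("top",np.array((119,281))/3.5+[190,130],.09),ray("top",np.array((472,363))/3.5+[190,130],.098),"mat",ray("top",np.array((455,358))/3.5+[190,130],.004))
```

```text
(223, 55) [0.6341 0.1202 0.0273] [0.6335 0.1199 0.03  ]
(222, 52) [0.6417 0.1219 0.0069] [0.6368 0.1199 0.03  ]
(222, 51) [0.6427 0.1215 0.0069] [0.6378 0.1195 0.03  ]
(222, 50) [0.6444 0.1214 0.004 ] [0.6387 0.1192 0.03  ]
(283, 101) [0.5668 0.0706 0.0052] [0.5655 0.0712 0.03  ]
(286, 101) [5.659e-01 6.700e-02 2.000e-04] [0.5645 0.0679 0.03  ]
(240, 160) [0.5158 0.1445 0.0064] [0.5172 0.1413 0.03  ]
(240, 162) [0.5132 0.1457 0.004 ] [0.515  0.1421 0.03  ]
(180, 115) [0.5883 0.1905 0.0293] [0.5883 0.1903 0.03  ]
(178, 115) [0.589  0.1926 0.0295] [0.589  0.1925 0.03  ]
177 279 53 159
-0.0004146709828916628
[[0.51702625 0.14666489]
 [0.5666732  0.07321758]
 [0.6402561  0.12295619]
 [0.59060913 0.1964035 ]]
[[0.6376, 0.1141], [0.5639, 0.0635], [0.5127, 0.138], [0.5889, 0.1899]] [0.57575673 0.12637319]
[0.57498101 0.12931338 0.09      ] [ 0.51245752 -0.13376663  0.098     ] mat [ 0.5214257  -0.13045201  0.004     ]
```

Run:
```python
from h import *
print(ray("wrist",(219.6,105.5),.091),ray("wrist",(400+364/3.7,20+228/3.7),.098))
d=np.load("w1.npy"); P=cloud("wrist",d)
print(P[85,495],P[87,480],P[75,500])
T=viewer.camera_params("wrist")["pose"]; print(r.sense()["ee_rot"].T@(T[:3,3]-r.sense()["tcp_pos"]))
```

```text
[0.57821793 0.13408681 0.091     ] [ 0.51443338 -0.1293739   0.098     ]
[ 0.51233814 -0.12608874  0.09743194] [ 0.51517874 -0.11108599  0.09926504] [0.54390911 0.08159318 0.46774794]
[-0.09250979 -0.00032225 -0.06754672]
```

Emit:
move_arm(series=[[[0,0,0,0.54,0.18,-0.65,1],[0,0,0,0.54,0.18,-0.65,1],[0,0,0,0.54,0.18,-0.65,1],[0,0,0,0,0,0,1]]])

```text
time_s: 2.55
tcp_pos: [0.5777, 0.1399, 0.2554]
ee_rot: [[0.008, -0.308, -0.951], [0.006, -0.951, 0.308], [-1.0, -0.008, -0.006]]
wrist_force: [-0.4, 0.8, 0.3]
gripper_width: 1.001
```

```bash
cat >> h.py <<'E'
def snap(name,f=None):
    s=r.sense(); c=viewer.camera_params(name); p,d=viewer.capture(name)
    if f: cv2.imwrite(f,p[:,:,::-1])
    np.savez("last_"+name,p=p,d=d,pose=c["pose"],mtx=c["mtx"])
    print(name,"t",s["time_s"],"tcp",s["tcp_pos"].round(4),"F",s["wrist_force"].round(1),"w",round(s["gripper_width"],3),"j",s["joints"].round(1))
    return p,d,cloud(name,d),s
E
python3 - <<'E'
from h import *
p,d,P,s=snap("wrist","pics/w2.png"); print(s["ee_rot"].round(3).tolist())
m=(abs(P[...,0]-.578)<.05)&(abs(P[...,1]-.134)<.05)&(P[...,2]>.083)&(P[...,2]<.1)
print("tumbler rim",m.sum(),cv2.minEnclosingCircle(P[m][:,:2].astype(np.float32)),np.median(P[m][:,2]))
E
```

```text
wrist t 2.55 tcp [0.5777 0.1399 0.2554] F [-0.4  0.8  0.3] w 1.001 j [ 29.2  20.5  -7.4  -0.1 -61.5  42.9]
[[0.008, -0.308, -0.951], [0.006, -0.951, 0.308], [-1.0, -0.008, -0.006]]
tumbler rim 1258 ((0.5802721381187439, 0.1336180567741394), 0.027140265330672264) 0.09305769994499283
```

View pics/w2.png

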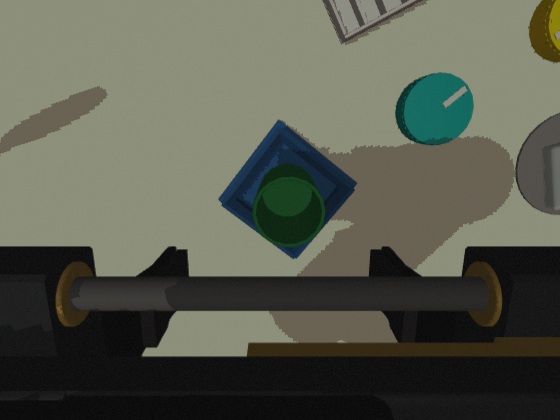

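The tumbler rim is at pixel (288,211), at about (0.580,0.134), with the brace around it. Next I'll descend and grip.

Emit:
move_arm(series=[[[-0.04,0.05,0,0.03,-0.1,-0.7,1],[0,0,0,0,0,-0.7,1],[0,0,0,0,0,-0.5,1],[0,0,0,0,0,-0.28,1],[0,0,0,0,0,0,1]]])

```text
time_s: 3.22
tcp_pos: [0.5792, 0.1386, 0.1356]
ee_rot: [[0.022, -0.299, -0.954], [0.009, -0.954, 0.3], [-1.0, -0.016, -0.019]]
wrist_force: [0.3, 0.8, -0.0]
gripper_width: 1.002
```

Emit:
move_arm(series=[[[-0.06,0.16,0,0.01,-0.07,-0.14,1],[0,0,0,0,0,-0.06,1],[0,0,0,0,0,0,1]]])

```text
time_s: 3.6
tcp_pos: [0.581, 0.1355, 0.1276]
ee_rot: [[0.006, -0.298, -0.955], [0.004, -0.955, 0.298], [-1.0, -0.005, -0.004]]
wrist_force: [0.3, -0.1, 0.8]
gripper_width: 1.0
```

Emit:
move_arm(series=[[[0,0,0,0,0,0,0.4],[0,0,0,0,0,0,0.4],[0,0,0,0,0,0,0.4],[0,0,0,0,0,0,0.4],[0,0,0,0,0,0,0.4],[0,0,0,0,0,0,0.4]]])

```text
time_s: 4.35
tcp_pos: [0.5811, 0.1352, 0.1283]
ee_rot: [[0.006, -0.298, -0.955], [0.003, -0.955, 0.298], [-1.0, -0.005, -0.005]]
wrist_force: [-1.3, -0.5, 0.8]
gripper_width: 0.613
```

Emit:
move_arm(series=[[[0,0,0,0,0,0.4,0.4],[0,0,0,0,0,0.5,0.4],[0,0,0,-0.4,-0.3,0,0.4],[0,0,0,-0.6,-0.55,0,0.4],[0,0,0,-0.6,-0.55,0,0.4],[0,0,0,-0.55,-0.5,0,0.4],[0,0,0,0,0,0,0.4]]])

```text
time_s: 5.22
tcp_pos: [0.4465, 0.0188, 0.1807]
ee_rot: [[0.002, -0.298, -0.954], [0.004, -0.954, 0.298], [-1.0, -0.004, -0.001]]
wrist_force: [0.7, 0.5, -1.2]
gripper_width: 0.612
```

Emit:
move_arm(series=[[[0,0,0,0,0,-0.4,0.4],[0,0,0,0,0,-0.3,0.4],[0,0,0,0,0,-0.1,0.4],[0,0,0,0,0,-0.08,0.4],[0,0,0,0,0,0,0.4]]])

```text
time_s: 5.85
tcp_pos: [0.4497, 0.0205, 0.1278]
ee_rot: [[0.009, -0.297, -0.955], [0.006, -0.955, 0.297], [-1.0, -0.008, -0.006]]
wrist_force: [-0.2, 0.7, -1.8]
gripper_width: 0.612
```

Emit:
move_arm(series=[[[-0.04,0.06,0,0,0,-0.08,0.4],[0,0,0,0,0,-0.06,0.4],[0,0,0,0,0,-0.04,0.4],[0,0,0,0,0,0,0.4]]])

```text
time_s: 6.35
tcp_pos: [0.4511, 0.0205, 0.123]
ee_rot: [[0.003, -0.294, -0.956], [-0.001, -0.956, 0.294], [-1.0, 0.0, -0.003]]
wrist_force: [0.1, -0.0, -1.2]
gripper_width: 0.608
```

Emit:
move_arm(series=[[[0,0,0,0,0,-0.03,0.4],[0,0,0,0,0,0,0.4],[0,0,0,0,0,0,0.4]]])

```text
time_s: 6.72
tcp_pos: [0.4516, 0.0206, 0.1221]
ee_rot: [[0.004, -0.293, -0.956], [-0.002, -0.956, 0.293], [-1.0, 0.0, -0.004]]
wrist_force: [-1.7, -0.5, 2.8]
gripper_width: 0.611
```

Emit:
move_arm(series=[[[0,0,0,0,0,0,1],[0,0,0,0,0,0,1],[0,0,0,0,0,0,1],[0,0,0,0,0,0.3,1],[0,0,0,0.1,0.1,0.8,1],[0,0,0,0.3,0.3,0.8,1],[0,0,0,0.4,0.4,0.8,1],[0,0,0,0.1,0,0.2,1],[0,0,0,0,0,0,1]]])

```text
time_s: 7.85
tcp_pos: [0.505, 0.069, 0.2992]
ee_rot: [[-0.001, -0.294, -0.956], [-0.003, -0.956, 0.294], [-1.0, 0.003, -0.0]]
wrist_force: [-0.8, -0.7, -1.1]
gripper_width: 1.003
```

Run:
```python
from h import *
p,d,P,s=snap("wrist","pics/w3.png"); print(s["ee_rot"].round(3).tolist())
p,d,P,s=snap("top"); cv2.imwrite("pics/t3.png",cv2.resize(p[130:300,190:400,::-1],None,fx=3.5,fy=3.5,interpolation=cv2.INTER_CUBIC))
```

```text
wrist t 7.85 tcp [0.505  0.069  0.2992] F [-0.8 -0.7 -1.1] w 1.003 j [ 26.1  10.5 -14.8   0.1 -64.8  46.7]
[[-0.001, -0.294, -0.956], [-0.003, -0.956, 0.294], [-1.0, 0.003, -0.0]]
top t 7.9 tcp [0.5047 0.0688 0.2986] F [-0.2 -0.4 -0.1] w 1.0 j [ 26.1  10.5 -14.9   0.1 -64.7  46.7]
```

View pics/w3.png

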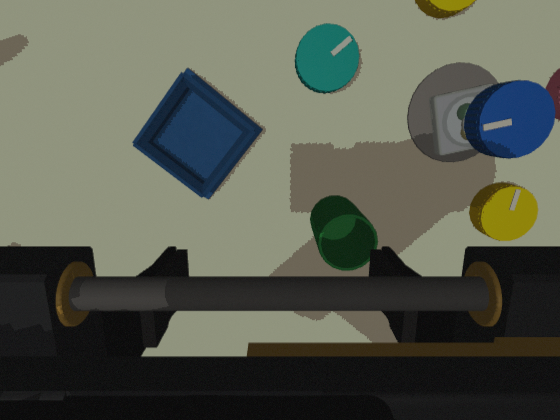

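View pics/t3.png

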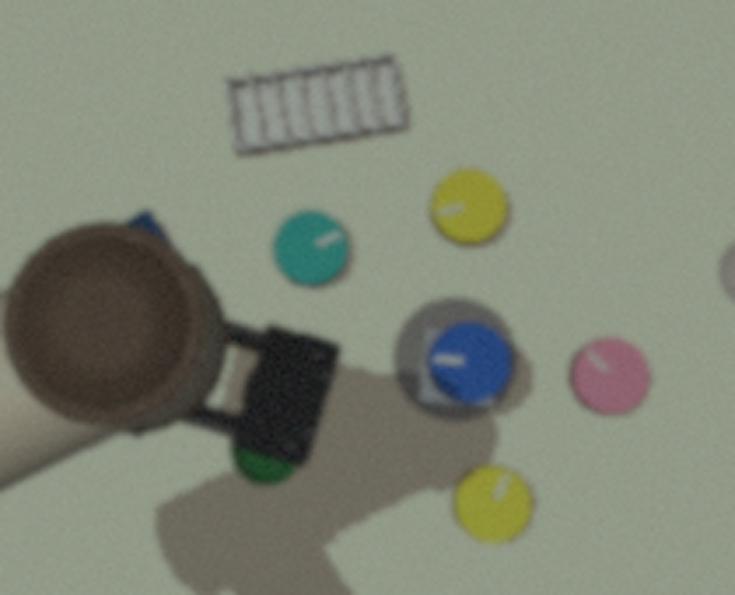

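Wrist view: the brace is now empty at (198,133), the tumbler stands upright at (344,240), and the jar is at (510,119). Next I'll measure the brace, foot, mat and tumbler.

Run:
```python
from h import *
L=np.load("last_wrist.npz"); p=L["p"]; d=L["d"]; T=L["pose"];K=L["mtx"]
def rr(uv,z): 
    u=np.linalg.inv(K)@np.array([uv[0],uv[1],1.]); q=T[:3,:3]@u; return (T[:3,3]+q*(z-T[2,3])/q[2])[:2]
hsv=cv2.cvtColor(p,cv2.COLOR_RGB2HSV)
print("floor px",hsv[133,198],"rim",hsv[100,180])
m=((hsv[...,0]>100)&(hsv[...,0]<125)&(hsv[...,1]>90)).astype(np.uint8); m[:, 300:]=0
cn=max(cv2.findContours(m,0,1)[0],key=cv2.contourArea); 
xy=np.array([rr(q[0],.030) for q in cn],np.float32); print("outer@.03",cv2.minAreaRect(xy),len(cn))
v=cv2.GaussianBlur(hsv[...,2],(3,3),0)
fm=(m>0)&(v>int(hsv[133,198][2])-15); fm=cv2.morphologyEx(fm.astype(np.uint8),cv2.MORPH_OPEN,np.ones((5,5)))
n,lab,st,ce=cv2.connectedComponentsWithStats(fm); l=lab[133,198]; cn=max(cv2.findContours((lab==l).astype(np.uint8),0,1)[0],key=cv2.contourArea)
print("floor",cv2.minAreaRect(np.array([rr(q[0],.006) for q in cn],np.float32)))
# mat
g=(hsv[...,1]<40)
# cap + tumbler by depth
v_,u_=np.mgrid[0:420,0:560]; P=np.stack([(u_-K[0,2])/K[0,0]*d,(v_-K[1,2])/K[1,1]*d,d],-1)@T[:3,:3].T+T[:3,3]
def circ(c,z0,z1):
    m=(np.hypot(P[...,0]-c[0],P[...,1]-c[1])<.05)&(P[...,2]>z0)&(P[...,2]<z1); print(m.sum(),cv2.minEnclosingCircle(P[m][:,:2].astype(np.float32)),np.median(P[m][:,2]))
circ((.451,.02),.077,.095); circ((.515,-.13),.092,.105)
m=(abs(P[...,0]-.578)<.08)&(abs(P[...,1]-.134)<.08)&(P[...,2]>.024)&(P[...,2]<.036)
print(cv2.minAreaRect(P[m][:,:2].astype(np.float32)))
c=p[50:170,400:560,::-1]; cv2.imwrite("pics/w3c.png",cv2.resize(c,None,fx=5,fy=5,interpolation=cv2.INTER_CUBIC))
c=p[60:210,120:280,::-1]; cv2.imwrite("pics/w3d.png",cv2.resize(c,None,fx=4,fy=4,interpolation=cv2.INTER_CUBIC))
```

```text
floor px [106 170  90] rim [108 128  40]
outer@.03 ((0.5788614153862, 0.12991712987422943), (0.09125013649463654, 0.09197874367237091), 33.97810363769531) 297
floor ((0.5787044763565063, 0.13223007321357727), (0.06452004611492157, 0.0645972490310669), 34.04468536376953)
834 ((0.4507003128528595, 0.020506933331489563), 0.02738054282963276) 0.08416152794779785
4900 ((0.5154889225959778, -0.13023172318935394), 0.030900150537490845) 0.0979464308701897
((0.5794251561164856, 0.133637934923172), (0.08879344910383224, 0.08896029740571976), 33.89973449707031)
```

View pics/w3c.png

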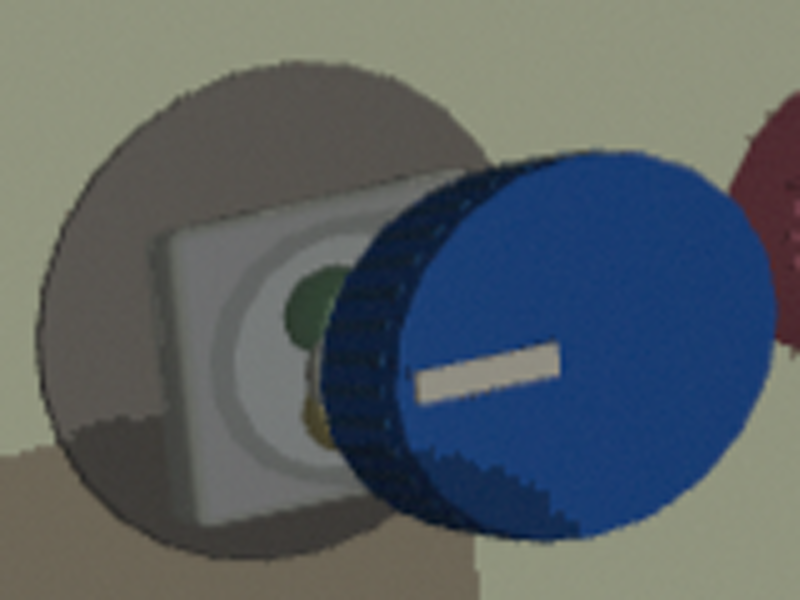

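View pics/w3d.png

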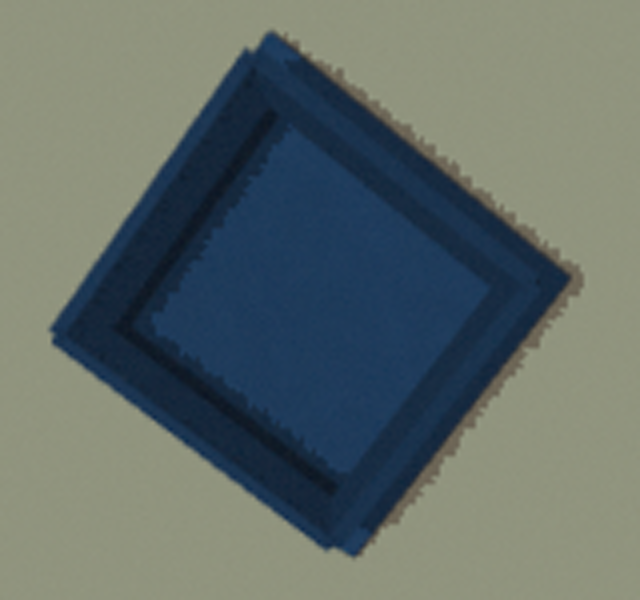

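Run:
```python
from h import *
from scipy.optimize import least_squares
L=np.load("last_wrist.npz"); T=L["pose"];K=L["mtx"]
def rr(uv,z): 
    u=np.linalg.inv(K)@np.array([uv[0]/5+399.6,uv[1]/5+49.6,1.]); q=T[:3,:3]@u; return (T[:3,3]+q*(z-T[2,3])/q[2])[:2]
a,b,c=[rr(q,.02) for q in((168,232),(200,527),(465,170))]
print(a,b,c,np.linalg.norm(a-b),np.degrees(np.arctan2(*(b-a)[::-1])),np.degrees(np.arctan2(*(c-a)[::-1])))
M=np.array([rr(q,.004) for q in((300,62),(185,100),(95,175),(40,335),(75,450),(150,520),(250,558),(470,150))])
f=least_squares(lambda x:np.hypot(*(M-x[:2]).T)-x[2],[.52,-.13,.05]); print("mat",f.x,f.cost)
w=[rr(q,.098) for q in((418,388),(558,357))]; print("line",w, np.degrees(np.arctan2(*(w[1]-w[0])[::-1])))
```

```text
[ 0.54733499 -0.1029742 ] [ 0.48891328 -0.09829557] [ 0.54170506 -0.16037257] 0.05860875248419001 175.42130776658624 -95.6019463188991
mat [ 0.52347572 -0.12791993  0.04831109] 2.6159205680776758e-06
line [array([ 0.51725175, -0.10426169]), array([ 0.5155028 , -0.12609913])] -94.57900493026925
```

Emit:
move_arm(series=[[[0,0,-0.8,0.03,-0.5,-0.1,1],[0,0,-1,0.03,-0.7,-0.15,1],[0,0,-1,0.03,-0.7,-0.15,1],[0,0,-1,0.03,-0.7,-0.15,1],[0,0,-0.8,0.03,-0.5,-0.15,1],[0,0,0,0,0,0,1]]])

```text
time_s: 8.7
tcp_pos: [0.5048, -0.1246, 0.2438]
ee_rot: [[-0.027, -0.821, -0.57], [0.001, -0.57, 0.821], [-1.0, 0.022, 0.016]]
wrist_force: [-0.3, -0.1, -0.6]
gripper_width: 0.998
```

Run:
```python
from h import *
p,d,P,s=snap("wrist","pics/w4.png"); print(s["ee_rot"].round(3).tolist())
m=(np.hypot(P[...,0]-.515,P[...,1]+.13)<.045)&(P[...,2]>.092)&(P[...,2]<.105); print(m.sum(),cv2.minEnclosingCircle(P[m][:,:2].astype(np.float32)),np.median(P[m][:,2]))
```

```text
wrist t 8.7 tcp [ 0.5048 -0.1246  0.2438] F [-0.3 -0.1 -0.6] w 0.998 j [  4.   14.9 -17.4  -0.2 -59.2  30.9]
[[-0.027, -0.821, -0.57], [0.001, -0.57, 0.821], [-1.0, 0.022, 0.016]]
5972 ((0.5153029561042786, -0.12985770404338837), 0.030378757044672966) 0.09838510005985752
```

View pics/w4.png

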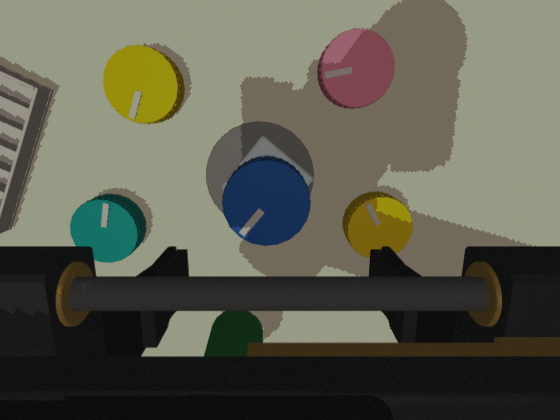

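The blue cap is at (266,200), with its circle centre at (0.5153,-0.1299). Next I'll descend onto it.

Emit:
move_arm(series=[[[0,-0.19,0,0.17,-0.09,-0.4,1],[0,0,0,0,0,-0.6,1],[0,0,0,0,0,-0.5,1],[0,0,0,0,0,-0.2,1],[0,0,0,0,0,0,1]]])

```text
time_s: 9.38
tcp_pos: [0.5143, -0.1259, 0.1397]
ee_rot: [[0.001, -0.815, -0.579], [0.001, -0.579, 0.815], [-1.0, -0.002, 0.0]]
wrist_force: [0.0, -0.1, 0.1]
gripper_width: 1.001
```

Emit:
move_arm(series=[[[0,0,0,0.02,-0.08,-0.06,1],[0,0,0,0,-0.01,0,1],[0,0,0,0,0,0,0.4],[0,0,0,0,0,0,0.4],[0,0,0,0,0,0,0.4],[0,0,0,0,0,0,0.4],[0,0,0,0,0,0,0.4]]])

```text
time_s: 10.25
tcp_pos: [0.5166, -0.1319, 0.1393]
ee_rot: [[0.006, -0.814, -0.58], [0.0, -0.58, 0.814], [-1.0, -0.005, -0.003]]
wrist_force: [1.5, -0.9, -0.7]
gripper_width: 0.678
```

Emit:
move_arm(series=[[[0,0,0,0,0,0.3,0.4],[0,0,0,0,0,0.5,0.4],[0,0,0.3,0.05,0.3,0.2,0.4],[0,0,0.8,0.15,0.6,0,0.4],[0,0,0.8,0.18,0.75,0,0.4],[0,0,0.8,0.18,0.75,0,0.4],[0,0,0.8,0.18,0.75,0,0.4],[0,0,0.8,0.18,0.65,0,0.4],[0,0,0.5,0.1,0.4,0,0.4],[0,0,0,0,0,0,0.4],[0,0,0,0,0,0,0.4]]])

```text
time_s: 11.62
tcp_pos: [0.5699, 0.1359, 0.187]
ee_rot: [[-0.019, -0.252, -0.967], [0.0, -0.968, 0.252], [-1.0, 0.005, 0.019]]
wrist_force: [-0.1, -0.7, -4.5]
gripper_width: 0.678
```

Run:
```python
from h import *
p,d,P,s=snap("wrist","pics/w5.png"); print(s["ee_rot"].round(3).tolist())
y=s["ee_rot"][:,1]; print(np.degrees(np.arctan2(y[1],y[0]))%360)
p,d,P,s=snap("scene"); cv2.imwrite("pics/s5.png",cv2.resize(p[120:280,200:400,::-1],None,fx=4,fy=3.75,interpolation=cv2.INTER_CUBIC))
```

```text
wrist t 11.625 tcp [0.5699 0.1359 0.187 ] F [-0.1 -0.7 -4.5] w 0.678 j [ 29.   24.1 -12.5  -0.7 -54.4  46.8]
[[-0.019, -0.252, -0.967], [0.0, -0.968, 0.252], [-1.0, 0.005, 0.019]]
255.38219456749044
scene t 11.675 tcp [0.5701 0.1357 0.187 ] F [ 0.2  0.9 -4.1] w 0.673 j [ 29.   24.1 -12.5  -0.7 -54.4  46.8]
```

View pics/w5.png

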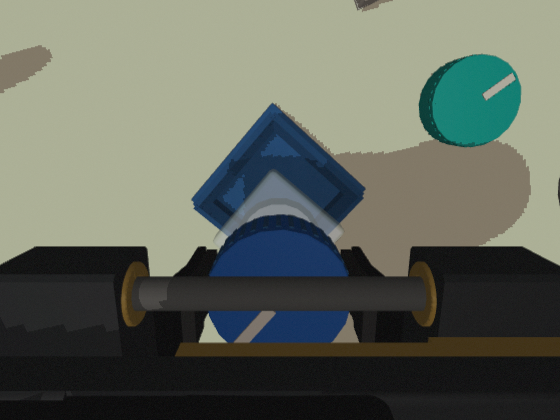

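View pics/s5.png

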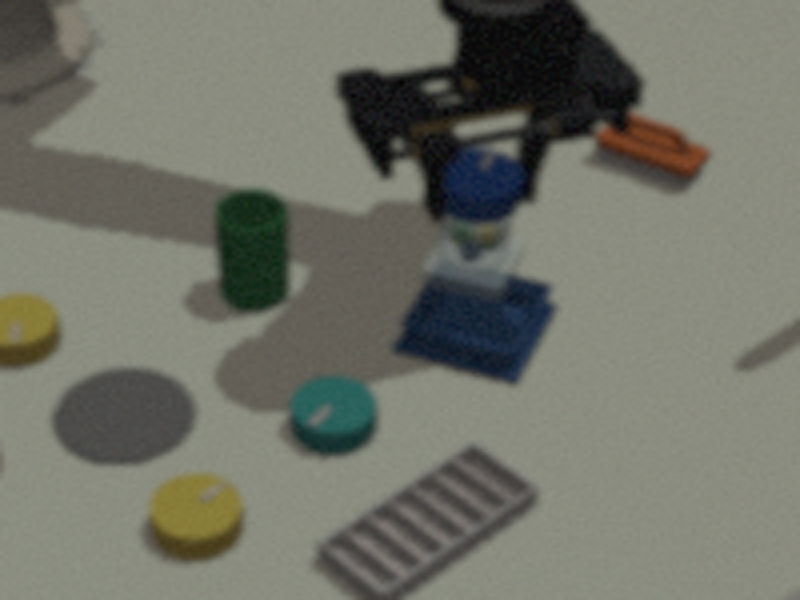

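Run:
```python
from h import *
L=np.load("last_wrist.npz"); T=L["pose"];K=L["mtx"];p=L["p"]
def rr(uv,z): 
    u=np.linalg.inv(K)@np.array([uv[0],uv[1],1.]); q=T[:3,:3]@u; return (T[:3,3]+q*(z-T[2,3])/q[2])[:2]
z=.187-.1393+.004+.016
a,b,c=[rr(q,z) for q in((274,170),(218,240),(343,236))]
an=lambda v:np.degrees(np.arctan2(v[1],v[0]))%90
print(a,b,c,an(b-a),an(c-a),np.linalg.norm(b-a),np.linalg.norm(c-a))
a2,b2,c2=[rr(q,.03) for q in((275,104),(192,200),(365,188))]
print(a2,b2,c2,an(b2-a2),an(c2-a2),(b2+c2)/2)
cv2.imwrite("pics/w5c.png",cv2.resize(p[90:270,180:380,::-1],None,fx=4,fy=3.3,interpolation=cv2.INTER_CUBIC))
```

```text
[0.6068369  0.12875703] [0.57370908 0.17313585] [0.55676044 0.0980941 ] 36.740532160957315 31.480065812894054 0.0553798848183155 0.05871854419637703
[0.6432549  0.11876294] [0.59546606 0.19168294] [0.57315286 0.07217631] 33.23922268575613 33.60620931513955 [0.58430946 0.13192962]
```

View pics/w5c.png

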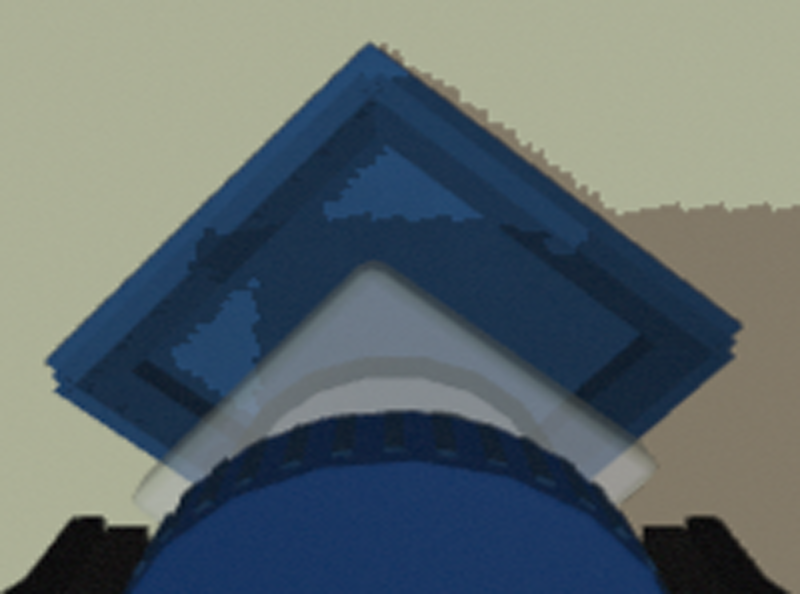

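Run:
```python
from h import *
L=np.load("last_wrist.npz"); T=L["pose"];K=L["mtx"];d=L["d"]
def rr(uv,z): 
    u=np.linalg.inv(K)@np.array([uv[0]/4+179.6,uv[1]/3.3+89.6,1.]); q=T[:3,:3]@u; return (T[:3,3]+q*(z-T[2,3])/q[2])[:2]
an=lambda v:np.degrees(np.arctan2(v[1],v[0]))%90
for z in(.066,.068,.07):
    a,b,c=[rr(q,z) for q in((373,260),(134,497),(658,465))]
    print(z,a,b,c,an(b-a),an(c-a),np.linalg.norm(b-a),np.linalg.norm(c-a),"ctr",(b+c)/2)
a2,b2,c2=[rr(q,.03) for q in((370,42),(47,360),(742,325))]
print(a2,b2,c2,an(b2-a2),an(c2-a2),np.linalg.norm(b2-a2),np.linalg.norm(c2-a2),"ctr",(b2+c2)/2)
f=[rr(q,.006) for q in((375,100),(655,335))]; print("floor corners",f)
P=cloud("wrist",d)
v,u=np.mgrid[0:420,0:560]; P=np.stack([(u-K[0,2])/K[0,0]*d,(v-K[1,2])/K[1,1]*d,d],-1)@T[:3,:3].T+T[:3,3]
print("tray? ledge z",np.median(P[20:80,100:240][...,2]))
m=(abs(P[...,0]-.579)<.08)&(abs(P[...,1]-.133)<.08)&(P[...,2]>.024)&(P[...,2]<.034); print(m.sum(),cv2.minAreaRect(P[m][:,:2].astype(np.float32)))
```

```text
0.066 [0.60768187 0.12924608] [0.57383604 0.1765513 ] [0.55944415 0.09653317] 35.582870824214595 34.14356560590247 0.0581663474196196 0.05828389074556668 ctr [0.5666401  0.13654223]
0.068 [0.60796023 0.12915123] [0.57443342 0.17601058] [0.56017717 0.09674665] 35.58287082421464 34.14356560590238 0.05761810729928831 0.05773454273433256 ctr [0.5673053  0.13637862]
0.07 [0.6082386  0.12905638] [0.57503079 0.17546986] [0.5609102  0.09696014] 35.582870824214595 34.14356560590247 0.05706986717895695 0.05718519472309817 ctr [0.5679705 0.136215 ]
[0.6447468  0.12033555] [0.59648017 0.19182797] [0.57307585 0.07212005] 34.024441373799064 33.93007446282965 0.08626026179201808 0.08637974112113117 ctr [0.58477801 0.13197401]
floor corners [array([0.63343479, 0.12269705]), array([0.56876542, 0.08419172])]
tray? ledge z 3.898566771023959e-05
3354 ((0.5792655348777771, 0.13349705934524536), (0.08872832357883453, 0.08875352889299393), 33.962158203125)
```

Emit:
move_arm(series=[[[0,-0.14,-0.1,0.16,-0.05,0,0.4],[0,0,0,0,0,0,0.4],[0,0,0,0,0,-0.2,0.4],[0,0,0,0,0,0,0.4]]])

```text
time_s: 12.22
tcp_pos: [0.5801, 0.1298, 0.1745]
ee_rot: [[0.002, -0.271, -0.963], [0.001, -0.963, 0.271], [-1.0, -0.001, -0.002]]
wrist_force: [-0.7, -1.1, -5.1]
gripper_width: 0.68
```

Emit:
move_arm(series=[[[0,0,0,-0.01,0.05,-0.15,0.4],[0,0,0,0,0.01,-0.15,0.4],[0,0,0,0,0,0,0.4]]])

```text
time_s: 12.6
tcp_pos: [0.5793, 0.1337, 0.1548]
ee_rot: [[0.001, -0.271, -0.963], [0.0, -0.963, 0.271], [-1.0, -0.001, -0.001]]
wrist_force: [-0.2, -0.4, -3.6]
gripper_width: 0.672
```

Emit:
move_arm(series=[[[0,0,0,0,0,-0.12,0.4],[0,0,0,0,0,-0.07,0.4],[0,0,0,0,0,-0.04,0.4],[0,0,0,0,0,0,0.4]]])

```text
time_s: 13.1
tcp_pos: [0.5809, 0.1344, 0.142]
ee_rot: [[0.006, -0.27, -0.963], [0.001, -0.963, 0.27], [-1.0, -0.003, -0.005]]
wrist_force: [-0.9, -0.8, -1.6]
gripper_width: 0.676
```

Emit:
move_arm(series=[[[0,0.03,0,-0.02,-0.02,-0.03,0.4],[0,0,0,0,0,-0.03,0.4],[0,0,0,0,0,0,0.4]]])

```text
time_s: 13.48
tcp_pos: [0.5808, 0.1336, 0.1418]
ee_rot: [[0.006, -0.269, -0.963], [0.002, -0.963, 0.269], [-1.0, -0.004, -0.005]]
wrist_force: [-0.3, 0.7, -0.1]
gripper_width: 0.678
```

Seated: z has stopped at the expected height and the weight is off the wrist. Next I'll release, rise and check.

Emit:
move_arm(series=[[[0,0,0,0,0,0,1],[0,0,0,0,0,0,1],[0,0,0,0,0,0,1],[0,0,0,0,0,0.3,1],[0,0,0,-0.2,-0.2,0.7,1],[0,0,0,-0.5,-0.5,0.6,1],[0,0,0,-0.5,-0.5,0.2,1],[0,0,0,-0.4,-0.4,0,1],[0,0,0,0,0,0,1]]])

```text
time_s: 14.6
tcp_pos: [0.4821, 0.0349, 0.2518]
ee_rot: [[0.006, -0.268, -0.963], [0.001, -0.963, 0.268], [-1.0, -0.003, -0.005]]
wrist_force: [-0.2, -0.1, 0.5]
gripper_width: 1.001
```

Run:
```python
from h import *
p,d,P,s=snap("wrist","pics/w6.png"); print(s["ee_rot"].round(3).tolist())
def circ(c,z0,z1,rad=.045):
    m=(np.hypot(P[...,0]-c[0],P[...,1]-c[1])<rad)&(P[...,2]>z0)&(P[...,2]<z1); q=P[m]; print(m.sum(),cv2.minEnclosingCircle(q[:,:2].astype(np.float32)),np.median(q[:,2]), np.linalg.lstsq(np.c_[q[:,:2],np.ones(len(q))],q[:,2],rcond=None)[0][:2])
circ((.451,.02),.077,.095); circ((.58,.133),.09,.11)
```

```text
wrist t 14.6 tcp [0.4821 0.0349 0.2518] F [-0.2 -0.1  0.5] w 1.001 j [ 23.5  10.2 -22.6   0.1 -56.9  50.9]
[[0.006, -0.268, -0.963], [0.001, -0.963, 0.268], [-1.0, -0.003, -0.005]]
980 ((0.4520582854747772, 0.02122139185667038), 0.027039164677262306) 0.08437769468724104 [ 0.02589247 -0.00717412]
7042 ((0.5795950889587402, 0.13493624329566956), 0.03041049651801586) 0.10024207750915196 [0.0083421  0.03363741]
```

View pics/w6.png

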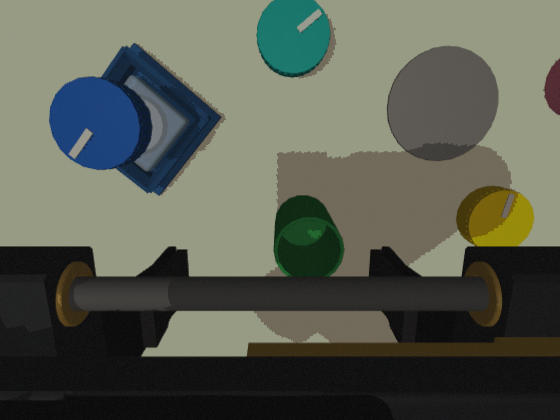

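The jar stands in the brace at pixel (100,122), with its cap top at z=0.100 as expected, so it is fully seated. The mat at (442,103) is free, and the tumbler is at (308,248). Next I'll refine the mat centre, then fetch the tumbler.

Run:
```python
from h import *
L=np.load("last_wrist.npz"); T=L["pose"];K=L["mtx"];p=L["p"]
def rr(uv,z): 
    u=np.linalg.inv(K)@np.array([uv[0],uv[1],1.]); q=T[:3,:3]@u; return (T[:3,3]+q*(z-T[2,3])/q[2])[:2]
m=spotter.trace("wrist","mat"); print([(q["conf"],q["centre"]) for q in m])
cn=max(cv2.findContours(m[0]["mask"].astype(np.uint8),0,1)[0],key=cv2.contourArea)
print(cv2.minEnclosingCircle(np.array([rr(q[0],.004) for q in cn],np.float32)))
```

```text
[(0.76, [440.0, 102.0])]
((0.5221599340438843, -0.1281270980834961), 0.05016140639781952)
```

Emit:
move_arm(series=[[[-0.01,0.04,0,-0.25,-0.12,-0.4,1],[0,0,0,-0.25,-0.12,-0.6,1],[0,0,0,0,0,-0.6,1],[0,0,0,0,0,-0.3,1],[0,0,0,0,0,0,1]]])

```text
time_s: 15.32
tcp_pos: [0.4577, 0.0248, 0.134]
ee_rot: [[0.004, -0.263, -0.965], [0.0, -0.965, 0.263], [-1.0, -0.001, -0.004]]
wrist_force: [-0.7, 0.0, 0.7]
gripper_width: 1.0
```

Emit:
move_arm(series=[[[0,0,0,-0.09,-0.06,-0.12,1],[0,0,0,-0.01,-0.01,-0.06,1],[0,0,0,0,0,0,0.4],[0,0,0,0,0,0,0.4],[0,0,0,0,0,0,0.4],[0,0,0,0,0,0,0.4],[0,0,0,0,0,0,0.4]]])

```text
time_s: 16.2
tcp_pos: [0.4536, 0.0214, 0.125]
ee_rot: [[0.01, -0.262, -0.965], [0.002, -0.965, 0.262], [-1.0, -0.004, -0.009]]
wrist_force: [0.1, 1.1, -1.1]
gripper_width: 0.605
```

Emit:
move_arm(series=[[[0,0.04,0,0,0,0.4,0.4],[0,0,0,0,0,0.4,0.4],[0,0,0,0.2,-0.4,0.1,0.4],[0,0,0,0.3,-0.65,0,0.4],[0,0,0,0.3,-0.65,0,0.4],[0,0,0,0.25,-0.5,0,0.4],[0,0,0,0.1,-0.2,0,0.4],[0,0,0,0,0,0,0.4],[0,0,0,0,0,0,0.4]]])

```text
time_s: 17.32
tcp_pos: [0.522, -0.1255, 0.1783]
ee_rot: [[-0.001, -0.261, -0.965], [0.003, -0.965, 0.261], [-1.0, -0.003, 0.001]]
wrist_force: [-0.2, 0.2, -1.2]
gripper_width: 0.603
```

Emit:
move_arm(series=[[[0,0,0,0.02,-0.05,-0.35,0.4],[0,0,0,0,0,-0.25,0.4],[0,0,0,0,0,-0.1,0.4],[0,0,0,0,0,-0.06,0.4],[0,0,0,0,0,0,0.4]]])

```text
time_s: 17.95
tcp_pos: [0.5228, -0.1252, 0.1324]
ee_rot: [[0.001, -0.256, -0.967], [0.003, -0.967, 0.256], [-1.0, -0.003, -0.0]]
wrist_force: [-0.0, 0.5, -1.1]
gripper_width: 0.608
```

Emit:
move_arm(series=[[[0,0,0,0,-0.03,-0.05,0.4],[0,0,0,0,-0.02,-0.03,0.4],[0,0,0,0,0,0,0.4]]])

```text
time_s: 18.32
tcp_pos: [0.5239, -0.1282, 0.1293]
ee_rot: [[0.005, -0.255, -0.967], [0.003, -0.967, 0.255], [-1.0, -0.004, -0.004]]
wrist_force: [0.1, -0.3, -0.9]
gripper_width: 0.604
```

Emit:
move_arm(series=[[[0,0,0,0,0,-0.03,0.4],[0,0,0,0,0,-0.01,0.4],[0,0,0,0,0,0,0.4]]])

```text
time_s: 18.7
tcp_pos: [0.5244, -0.1285, 0.129]
ee_rot: [[0.007, -0.255, -0.967], [0.003, -0.967, 0.255], [-1.0, -0.004, -0.006]]
wrist_force: [0.3, 0.7, -2.2]
gripper_width: 0.604
```

Emit:
move_arm(series=[[[0,0.04,0,-0.01,0,-0.04,0.4],[0,0,0,0,0,0,0.4]]])

```text
time_s: 18.95
tcp_pos: [0.5255, -0.1288, 0.1291]
ee_rot: [[0.005, -0.253, -0.967], [0.002, -0.967, 0.253], [-1.0, -0.003, -0.005]]
wrist_force: [-0.4, -0.9, -1.2]
gripper_width: 0.61
```

Emit:
move_arm(series=[[[0,0,0,0,0,0,1],[0,0,0,0,0,0,1],[0,0,0,0,0,0,1],[0,0,0,0,0,0.3,1],[0,0,0,0,0,0.7,1],[0,0,0,0,0.4,0.7,1],[0,0,0,0.1,0.7,0.2,1],[0,0,0,0.1,0.7,0,1],[0,0,0,0.2,0.7,0,1],[0,0,0,0.2,0.7,0,1],[0,0,0,0.2,0.6,0,1],[0,0,0,0,0,0,1]]])

```text
time_s: 20.45
tcp_pos: [0.5733, 0.1056, 0.2444]
ee_rot: [[0.003, -0.256, -0.967], [0.002, -0.967, 0.256], [-1.0, -0.003, -0.002]]
wrist_force: [0.4, -1.1, 0.3]
gripper_width: 1.0
```

Run:
```python
from h import *
p,d,P,s=snap("wrist","pics/w7.png"); print(s["ee_rot"].round(3).tolist())
m=(np.hypot(P[...,0]-.58,P[...,1]-.134)<.045)&(P[...,2]>.09)&(P[...,2]<.11); q=P[m]; print(m.sum(),cv2.minEnclosingCircle(q[:,:2].astype(np.float32)),np.median(q[:,2]))
p,d,P,s=snap("scene"); cv2.imwrite("pics/s7.png",cv2.resize(p[120:280,180:400,::-1],None,fx=3.6,fy=3.6,interpolation=cv2.INTER_CUBIC))
```

```text
wrist t 20.45 tcp [0.5733 0.1056 0.2444] F [ 0.4 -1.1  0.3] w 1.0 j [ 26.3  20.1  -9.8  -0.  -60.   48.9]
[[0.003, -0.256, -0.967], [0.002, -0.967, 0.256], [-1.0, -0.003, -0.002]]
5866 ((0.5782723426818848, 0.1332482397556305), 0.03043752908706665) 0.09983754601134914
scene t 20.5 tcp [0.5728 0.1045 0.2444] F [ 0.3  0.1 -1. ] w 0.998 j [ 26.2  20.   -9.8  -0.1 -60.   48.9]
```

View pics/w7.png

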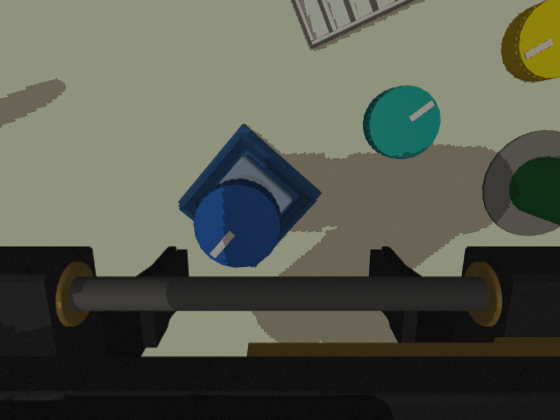

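View pics/s7.png

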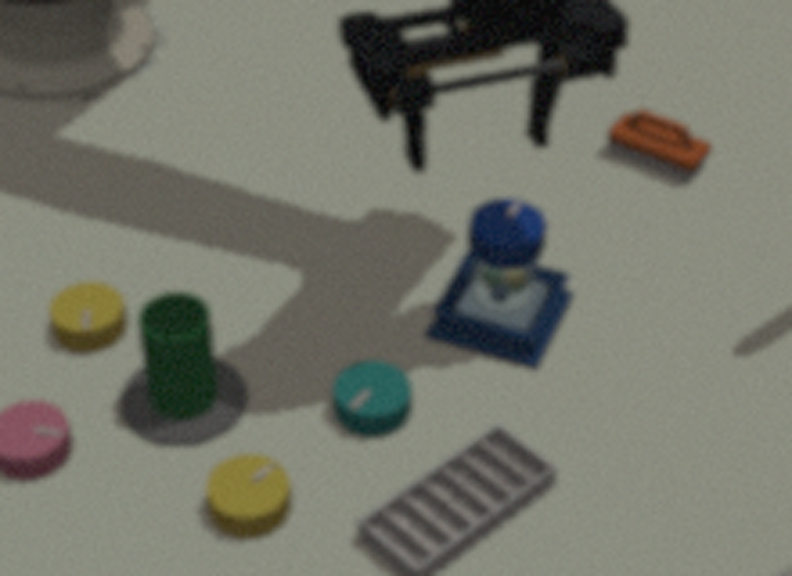

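The tumbler stands upright on the mat and the jar is seated in the brace. Next I'll grip the cap.

Emit:
move_arm(series=[[[0,0,0,0.1,0.45,-0.35,1],[0,0,0,0,0.03,-0.6,1],[0,0,0,0,0,-0.5,1],[0,0,0,0,0,-0.2,1],[0,0,0,0,0,0,1]]])

```text
time_s: 21.18
tcp_pos: [0.5781, 0.1276, 0.1447]
ee_rot: [[0.004, -0.264, -0.964], [0.002, -0.964, 0.264], [-1.0, -0.003, -0.003]]
wrist_force: [-0.3, -0.0, -0.0]
gripper_width: 0.999
```

Emit:
move_arm(series=[[[-0.01,0.03,0,0,0.1,-0.08,1],[0,0,0,0,0.02,-0.03,1],[0,0,0,0,0,0,1]]])

```text
time_s: 21.55
tcp_pos: [0.5795, 0.1353, 0.1407]
ee_rot: [[0.005, -0.264, -0.964], [0.003, -0.964, 0.264], [-1.0, -0.004, -0.004]]
wrist_force: [0.2, 0.3, 0.9]
gripper_width: 0.998
```

Emit:
move_arm(series=[[[-0.01,0.03,0,-0.01,-0.02,0,0.4],[0,0,0,0,0,0,0.4],[0,0,0,0,0,0,0.4],[0,0,0,0,0,0,0.4],[0,0,0,0,0,0,0.4],[0,0,0,0,0,0,0.4]]])

```text
time_s: 22.3
tcp_pos: [0.5792, 0.1343, 0.1417]
ee_rot: [[0.002, -0.264, -0.964], [0.002, -0.964, 0.264], [-1.0, -0.002, -0.001]]
wrist_force: [0.8, 0.4, 0.6]
gripper_width: 0.676
```

Run:
```python
from h import *
p,d,P,s=snap("wrist","pics/w8.png"); y=s["ee_rot"][:,1]; print(np.degrees(np.arctan2(y[1],y[0]))%360, s["moment"])
```

```text
wrist t 22.3 tcp [0.5792 0.1343 0.1417] F [0.8 0.4 0.6] w 0.676 j [ 28.6  27.4 -14.8  -0.1 -47.6  46.1]
254.6818751607675 [-0.06074206  0.06256645 -0.07829759]
```

View pics/w8.png

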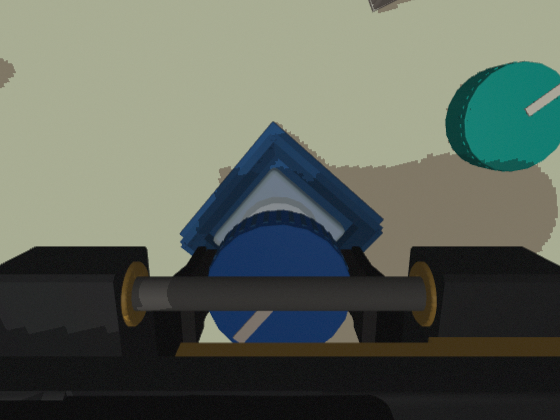

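Emit:
move_arm(series=[[[0,0,0.5,0,0,0,0.4],[0,0,0.7,0,0,0,0.4],[0,0,0.7,0,0,0,0.4],[0,0,0.7,0,0,0,0.4],[0,0,0,0,0,0,0.4]]])

```text
time_s: 22.98
tcp_pos: [0.58, 0.1329, 0.142]
ee_rot: [[0.002, 0.101, -0.995], [0.002, -0.995, -0.101], [-1.0, -0.002, -0.002]]
wrist_force: [-0.2, -0.4, -0.4]
gripper_width: 0.675
```

Run:
```python
from h import *
p,d,P,s=snap("wrist","pics/w9.png"); y=s["ee_rot"][:,1]; print(np.degrees(np.arctan2(y[1],y[0]))%360, s["moment"])
```

```text
wrist t 22.975 tcp [0.58   0.1329 0.142 ] F [-0.2 -0.4 -0.4] w 0.675 j [ 28.5  27.4 -14.8  -0.1 -47.7  67.4]
275.7787689899569 [-0.01768156 -0.00555058 -0.1487917 ]
```

View pics/w9.png

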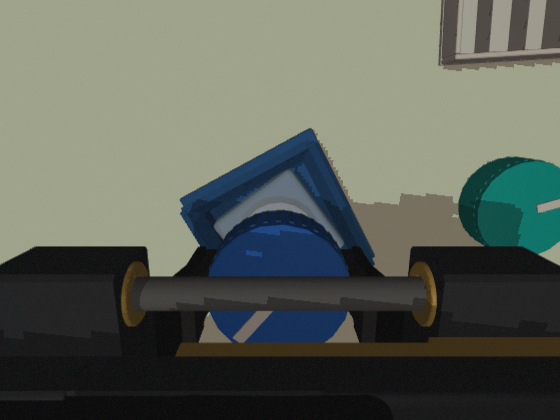

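Run:
```python
import cv2
for n in("w8","w9"):
    p=cv2.imread(f"pics/{n}.png")[115:265,170:390]; cv2.imwrite(f"pics/{n}c.png",cv2.convertScaleAbs(cv2.resize(p,None,fx=3.6,fy=3.6,interpolation=cv2.INTER_CUBIC),alpha=1.3))
```

```text
(no output)
```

View pics/w8c.png

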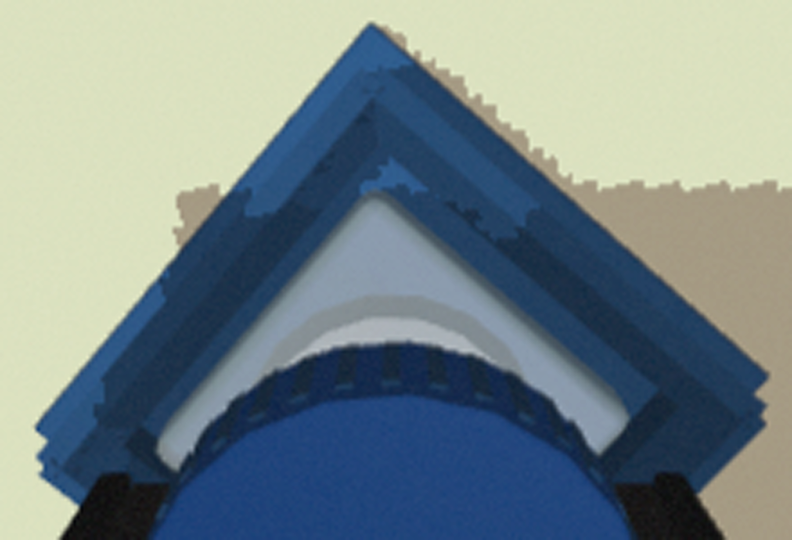

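View pics/w9c.png

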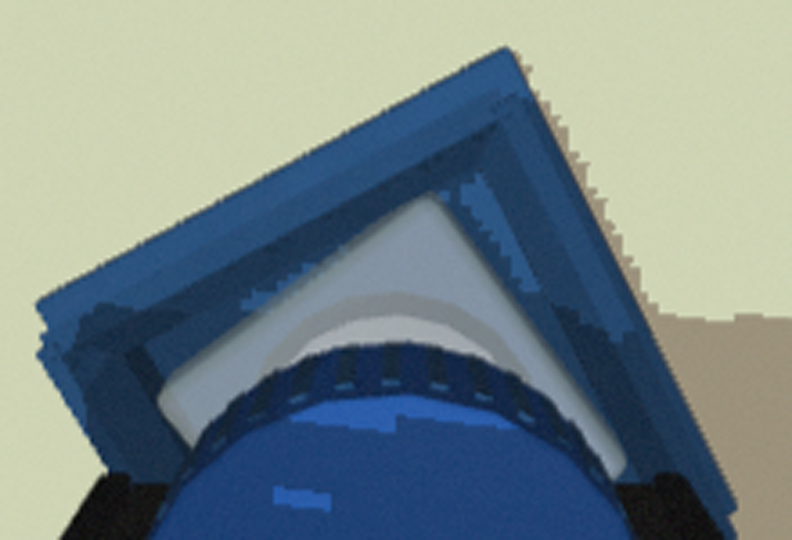

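```bash
cat >> h.py <<'E'
def footyaw(pts,brace=None,x0=170,y0=115,f=3.6,z=.022,dy=0):
    L=np.load("last_wrist.npz"); T=L["pose"];K=L["mtx"]
    def rr(uv,z):
        u=np.linalg.inv(K)@np.array([uv[0]/f+x0-.36,uv[1]/f+y0-.36,1.]); q=T[:3,:3]@u; return (T[:3,3]+q*(z-T[2,3])/q[2])[:2]
    a,b,c=[rr(q,z) for q in pts]; an=lambda v:(np.degrees(np.arctan2(v[1],v[0]))+dy)%90
    print("foot",an(b-a),an(c-a),np.linalg.norm(b-a),np.linalg.norm(c-a),"ctr",(b+c)/2)
    if brace:
        a,b,c=[rr(q,.03) for q in brace]; print("brace",an(b-a),an(c-a),np.linalg.norm(b-a),np.linalg.norm(c-a))
E
python3 - <<'E'
from h import *
footyaw([(372,192),(157,445),(635,415)],[(372,22),(38,430),(768,375)],dy=-21.1)
footyaw([(435,190),(158,395),(625,470)],[(508,46),(40,302),(735,505)])
E
```

```text
foot 34.23282980844672 34.367978805896314 0.05701929963658579 0.05859614972156123 ctr [0.58042259 0.13325275]
brace 34.37796509128739 33.8483948007632 0.0852593913528865 0.08487106877694953
foot 42.48370796314663 40.340693409205585 0.058248426691126606 0.05844957822239199 ctr [0.57990316 0.13354663]
brace 34.121580726566066 33.79125264338643 0.08423793305258809 0.08431219774260264
```

Foot yaw went from 34.3° to 41.4°, so the jar has taken up its play in the brace. The cap has turned 21°, so the thread is at about 14°. I'll carry on to roughly 60° on the thread.

Emit:
move_arm(series=[[[0,0,0.6,0,0,0,0.4],[0,0,0.8,0,0,0,0.4],[0,0,0.8,0,0,0,0.4],[0,0,0.8,0,0,0,0.4],[0,0,0.8,0,0,0,0.4],[0,0,0.7,0,0,0,0.4],[0,0,0,0,0,0,0.4]]])

```text
time_s: 23.9
tcp_pos: [0.5801, 0.1331, 0.142]
ee_rot: [[0.0, 0.668, -0.744], [0.004, -0.744, -0.668], [-1.0, -0.003, -0.003]]
wrist_force: [-0.0, -1.5, 0.8]
gripper_width: 0.673
```

Run:
```python
from h import *
p,d,P,s=snap("wrist","pics/w10.png"); y=s["ee_rot"][:,1]; print(np.degrees(np.arctan2(y[1],y[0]))%360, s["moment"],s["ee_rot"][:,0])
cv2.imwrite("pics/w10c.png",cv2.convertScaleAbs(cv2.resize(p[115:345,170:390,::-1],None,fx=3.6,fy=2.6,interpolation=cv2.INTER_CUBIC),alpha=1.3))
cv2.imwrite("pics/w10d.png",cv2.convertScaleAbs(cv2.resize(p[115:265,170:390,::-1],None,fx=3.6,fy=3.6,interpolation=cv2.INTER_CUBIC),alpha=1.3))
```

```text
wrist t 23.9 tcp [0.5801 0.1331 0.142 ] F [-0.  -1.5  0.8] w 0.673 j [ 28.4  27.5 -14.6  -0.3 -47.8 103.7]
311.9395412504481 [-0.28343655 -0.04188657 -0.18432606] [ 2.13118709e-04  4.10016466e-03 -9.99991572e-01]
```

View pics/w10.png

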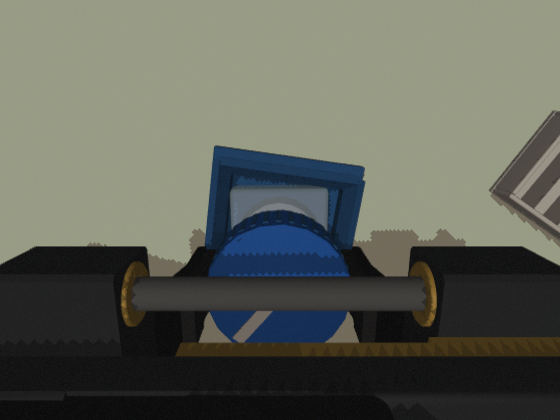

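View pics/w10d.png

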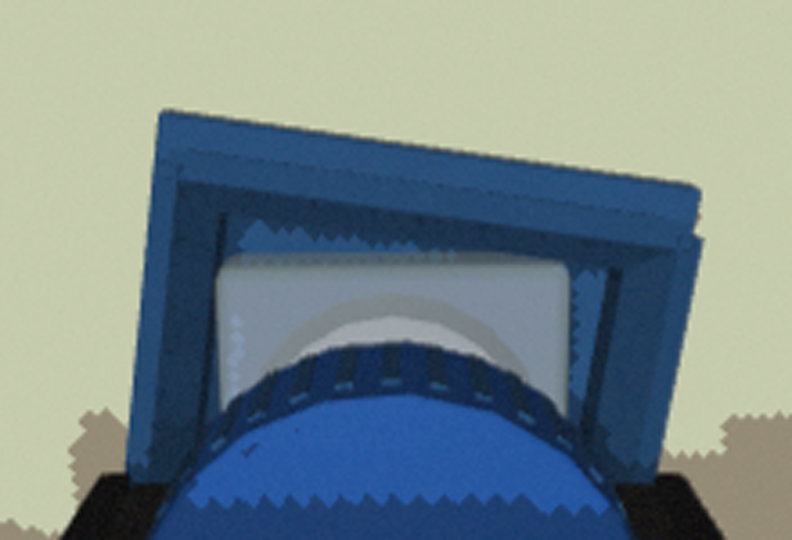

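Run:
```python
from h import *
footyaw([(215,262),(568,264),(222,400)],[(160,108),(700,188),(130,470)])
```

```text
foot 41.676670684100124 42.91819203140895 0.05837808755934775 0.02375563905460664 ctr [0.59290464 0.14605028]
brace 33.64943178413774 34.6560077180026 0.08505234373475365 0.05954783527973879
```

The foot has stopped at about 42° and the white line hasn't moved relative to the jaws. The thread is at about 57.3-7.7 = 50° (0.87 rad). I'll add about 10°.

Emit:
move_arm(series=[[[0,0,0.6,0,0,0,0.4],[0,0,0.6,0,0,0,0.4],[0,0,0,0,0,0,0.4]]])

```text
time_s: 24.32
tcp_pos: [0.5802, 0.1331, 0.1419]
ee_rot: [[-0.0, 0.781, -0.625], [0.004, -0.625, -0.781], [-1.0, -0.003, -0.003]]
wrist_force: [0.5, -0.5, 0.9]
gripper_width: 0.675
```

Run:
```python
from h import *
p,d,P,s=snap("wrist","pics/w11.png"); y=s["ee_rot"][:,1]; print(np.degrees(np.arctan2(y[1],y[0]))%360, s["moment"],s["ee_rot"][:,0])
cv2.imwrite("pics/w11d.png",cv2.convertScaleAbs(cv2.resize(p[115:265,170:390,::-1],None,fx=3.6,fy=3.6,interpolation=cv2.INTER_CUBIC),alpha=1.3))
q=[cv2.imread(f"pics/{n}.png")[305:345,200:360] for n in("w8","w9","w10","w11")]; cv2.imwrite("pics/lines.png",cv2.resize(np.vstack(q),None,fx=3,fy=3))
```

```text
wrist t 24.325 tcp [0.5802 0.1331 0.1419] F [ 0.5 -0.5  0.9] w 0.675 j [ 28.4  27.5 -14.6  -0.3 -47.9 113.1]
321.33805245390556 [-0.29377874 -0.14564796 -0.24820185] [-3.71900262e-04  4.28090079e-03 -9.99990768e-01]
```

View pics/w11d.png

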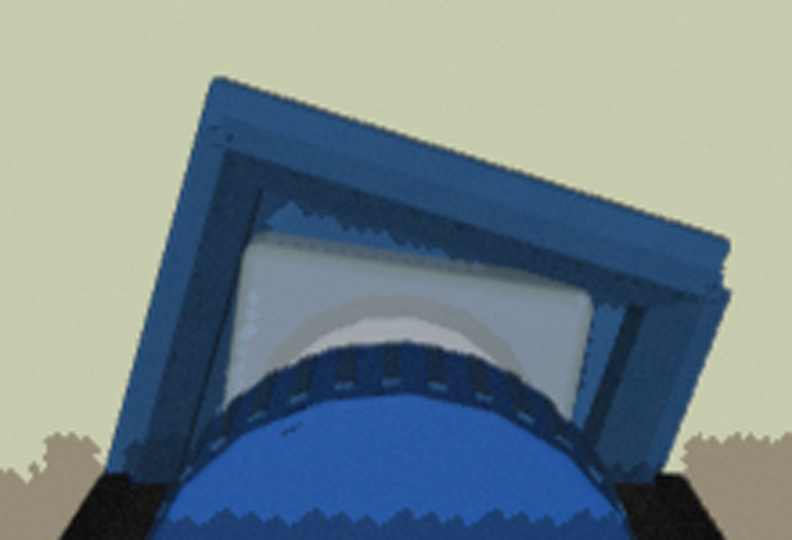

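View pics/lines.png

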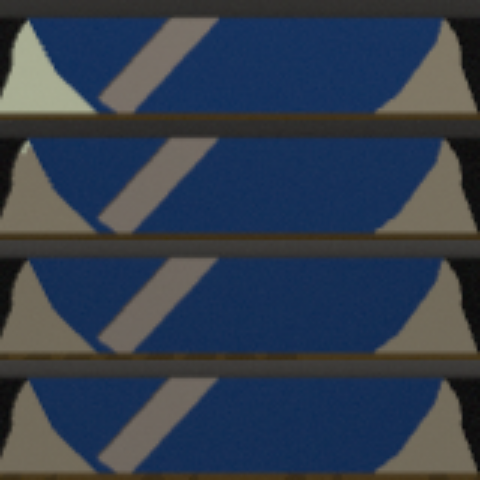

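No slip. The thread is at about 66.7-8 = 59° (1.02 rad). Now a gentle lift.

Emit:
move_arm(series=[[[0,0,0,0,0,0.08,0.4],[0,0,0,0,0,0.12,0.4],[0,0,0,0,0,0,0.4]]])

```text
time_s: 24.75
tcp_pos: [0.58, 0.1333, 0.1544]
ee_rot: [[-0.001, 0.78, -0.626], [0.004, -0.626, -0.78], [-1.0, -0.003, -0.003]]
wrist_force: [-0.1, -0.0, 0.3]
gripper_width: 0.675
```

Run:
```python
from h import *
p,d,P,s=snap("wrist","pics/w12.png"); y=s["ee_rot"][:,1]; print(np.degrees(np.arctan2(y[1],y[0]))%360, s["ee_rot"][:,0])
```

```text
wrist t 24.75 tcp [0.58   0.1333 0.1544] F [-0.1 -0.   0.3] w 0.675 j [ 28.4  26.6 -13.9  -0.3 -49.4 113. ]
321.24359479213973 [-8.37379939e-04  3.99960692e-03 -9.99991651e-01]
```

View pics/w12.png

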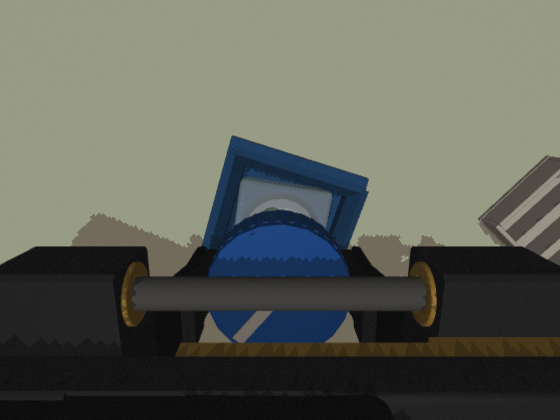

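The cap is 12 mm up with no added weight on the wrist, and the foot is still down in the brace, so the cap has come off freely. I'll lift to about 25 mm clear.

Emit:
move_arm(series=[[[0,0,0,0,0,0.2,0.4],[0,0,0,0,0,0.2,0.4],[0,0,0,0,0,0.13,0.4],[0,0,0,0,0,0,0.4],[0,0,0,0,0,0,0.4]]])

```text
time_s: 25.42
tcp_pos: [0.5799, 0.1334, 0.1892]
ee_rot: [[0.0, 0.78, -0.626], [0.005, -0.626, -0.78], [-1.0, -0.003, -0.004]]
wrist_force: [-0.5, 0.0, -0.7]
gripper_width: 0.669
```

Run:
```python
from h import *
p,d,P,s=snap("wrist","pics/w13.png"); print(s["ee_rot"][:,0])
p,d,P,s=snap("scene"); cv2.imwrite("pics/s13.png",cv2.resize(p[110:290,130:450,::-1],None,fx=2.5,fy=2.5,interpolation=cv2.INTER_CUBIC)); cv2.imwrite("pics/s13b.png",cv2.resize(p[150:230,270:370,::-1],None,fx=6,fy=6,interpolation=cv2.INTER_CUBIC))
```

```text
wrist t 25.425 tcp [0.5799 0.1334 0.1892] F [-0.5  0.  -0.7] w 0.669 j [ 28.4  24.3 -11.8  -0.3 -53.7 113. ]
[ 2.62974161e-04  4.70631871e-03 -9.99988891e-01]
scene t 25.475 tcp [0.58   0.1334 0.1892] F [-0.8 -0.2  0.1] w 0.678 j [ 28.4  24.3 -11.8  -0.3 -53.7 113. ]
```

View pics/s13.png

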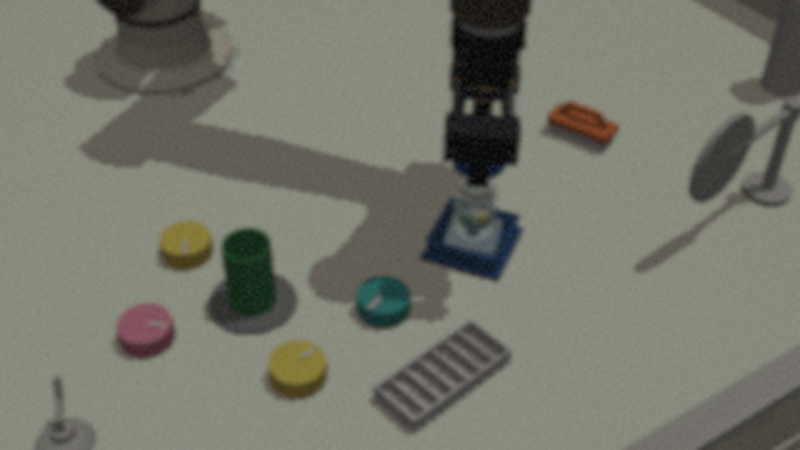

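View pics/s13b.png

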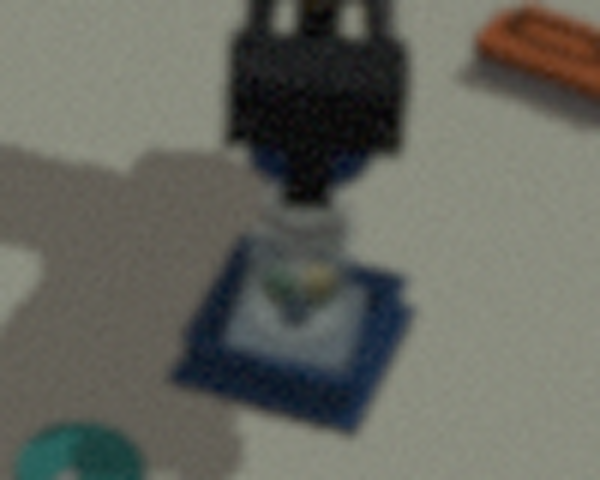

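View pics/w13.png

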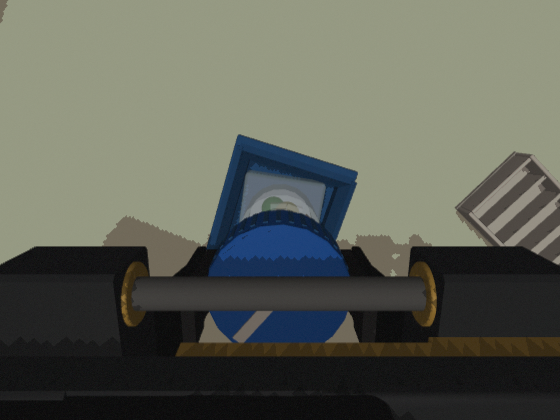

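The cap is raised 47 mm, so its lower edge is about 26 mm above the mouth, and it is level to 0.3°. The jar is seated with its open neck visible, the tumbler is upright on the mat, and the other objects are undisturbed. Handing in.

```bash
python3 -c "
from station import r; print(r.finish_job())"
```

```text
the job is handed in; nothing more can be done
None
```

The job is handed in at 25.5 s of the 72 s allowed; `finish_job` gave no verdict.

**Swap:** I set the tumbler down on the free ledge, put the jar in the brace, and then stood the tumbler on the mat. The jar's cap top read 0.100 m in the brace, which is what fully seated should give. The tumbler stands upright near the centre of the mat.

**Cap:** I turned the gripper 66.7° anticlockwise. The jar took up about 8° of that as play in the brace, and the white line showed no slip in the jaws. That puts the thread at about 59° (1.02 rad), inside the free range and short of 1.42. I estimated this from the pictures and the gripper angle, as there is no direct reading of the thread.

**Last checks:**
- The cap was lifted 47 mm, so its lower edge is about 26 mm above the mouth.
- The cap is tilted about 0.3°.
- The wrist carried no jar weight, and the foot was still down in the brace.
- The pill tray, nail brush, suction hook and mirror look undisturbed in the last scene picture.

**Disagreements:** The top camera put objects about 5 mm off from the wrist camera. I used the wrist camera, which matched where the arm had released the tumbler.

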